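# Change pigment and uncap the medium jar

### The arm

A 6-joint arm with a two-finger parallel gripper is mounted at the origin on the work surface. World frame = base frame: x ahead of the robot, y to its left, z up, the work surface at z = 0. Lengths are in m, angles in rad, forces in N, time in s.
With the tool pointing down it reaches from about 0.375 to 0.925 m from the base axis. Payload 5.7 kg.
Tool frame: the origin (TCP) lies between the finger pads, 19 mm behind the fingertips; this is the grasp point; z points along the fingers, y is the line along which they close (so a half turn about z gives the same grasp; the last joint's range is limited). The gripper opens to 88 mm and grips with 3 to 60 N. Pads are 20 mm wide; open, the fingers measure 115 mm over their backs; the gripper's body (75 mm by 178 mm) begins 61 mm behind the grasp point.
Start: joints at [-1.266, 0.359, 1.51, -0, 1.272, -0.115], TCP at [0.245, -0.548, 0.241] pointing down, gripper open.
Joint ranges: [-2.97, 2.97], [-1.01, 2.36], [0.21, 2.38], [-0.96, 4.11], [0.2, 2.71], [-2.98, 2.98]. Speed limits (rad/s): [2.39, 2.39, 3.14, 3.14, 3.14, 3.14].

### API

Orientations are given as a unit quaternion [w, x, y, z].
In Python, from workcell import bot, eyes, order gives the robot as it stands.
- The arm moves only by the shell command python3 -m jog 'ROWS'. ROWS is JSON, one flat list of numbers, 7 for each row, row after row: the finger opening in m, from 0 to 0.0878, then the shift along the tool's x, y, z in m, then the turn, a rotation vector about the tool's x, y, z in rad. A call has 1 to 10 rows; each row shifts and turns the commanded pose from where the row before left it, along the tool's axes as they then stand; what a row does not reach is not made up. A row lasts 1/12 s, in which the tool goes at most 41.7 mm and 7.16 degrees, less where a joint would pass 70% of its speed; a pose out of reach is approached as far as the arm can. A call with a gripper value outside its range is refused whole. The fingers move at their own pace and stop on an object; the grip force is fixed at half the most. Time passes only in rows, so rows that do not move let the fingers close. It gives the time, the measured TCP pose, the force, the opening and the grip force at its end, in the units of the state.
- bot.observe(): the state, without advancing time (a new reading comes with each control period).
- eyes.capture(name): name is "side" or "top"; returns a dict with "image" (400x640x3 uint8, red, green, blue), "intrinsics" (3x3 intrinsics, pixels), "k1" (the pictures are not rectified: a ray, as slopes to the right and down, at radius r is drawn at 1 + k1 r^2 times it, then the intrinsics apply), "position" and "rotation" of the camera in the world. Camera axes: x right, y up, looking along -z (the intrinsics and any distortion apply to the point x, -y, -z); pixel columns grow to the right and rows downward; lengths in m; the calibration is good to about 2 mm. A picture is of the moment at which its call begins. There is no depth.
- order.close_job(): hands the job in; it is judged then, once.
The state is a dict: "clock": time; "joint_positions": joint angles; "joint_vel": joint speeds; "effort": joint torques, N m; "tool_pos": TCP position; "tcp_rot": TCP orientation; "force": force on the tool from outside, world axes, zero at the start; "ft_torque": the same for the moment, N m; "gripper_width": finger opening in m; "finger_force": force on a finger pad.
Only numpy, scipy, OpenCV 4.12 (cv2) and the standard library are available. Lean on these libraries where they do the work, as an engineer would, in place of code of your own. Each camera call takes 0.05 s, during which the arm holds its last target. There are 200 camera calls.

### The job

The painter is changing from red to blue: at the tube rack press the red tube's flip cap fully shut and flick the blue one open until it stands upright or further, leaving the yellow one shut. Then unscrew the orange-winged cap of the medium jar - nobody knows whether this jar's thread is right- or left-handed, so try it both ways, turn it the way it loosens as far as it goes - and lift it off. Finish while still holding the cap in the gripper, level and still, about 10 cm straight above its jar, with the pot, the pot lid and the brush left where they lie.

Things in the scene. Friction and masses are not known exactly. Their poses are not given: they have to be found in the camera images.
- rack: fixed wooden tube rack, 70 x 250 x 46 mm, origin at the centre of its underside on the table; its y axis runs along the row of three tubes (70 mm apart, in any order), its -x side is the front (towards the robot). All tubes share its yaw.
- hinge_red (a point): point on the hinge line of the red tube's flip cap, fixed, 76 mm above the table, level with the tube's mouth, 18 mm behind (+x of the rack) the tube's axis; axes as the rack's: the hinge line runs along y. The tube is a fixed upright white cylinder 32 mm in diameter with a red band.
- hinge_blue (a point): point on the hinge line of the blue tube's flip cap, fixed, 76 mm above the table, level with the tube's mouth, 18 mm behind (+x of the rack) the tube's axis; axes as the rack's: the hinge line runs along y. The tube is a fixed upright white cylinder 32 mm in diameter with a blue band.
- hinge_yellow (a point): point on the hinge line of the yellow tube's flip cap, fixed, 76 mm above the table, level with the tube's mouth, 18 mm behind (+x of the rack) the tube's axis; axes as the rack's: the hinge line runs along y. The tube is a fixed upright white cylinder 32 mm in diameter with a yellow band.
- tab_red (a point): top of the thumb tab of the red flip cap, moves with it. Shut, the cap is a red disc 36 mm across, 5.5 mm high, reaching forwards (-x) from the hinge; the tab stands up at its front edge, 6 mm thick (34 to 40 mm in front of the hinge), 18 mm wide, top 19.5 mm above the hinge. Pinch its sides and lift to open, then push on from below; pushing the shut tab straight back jams.
- tab_blue (a point): top of the thumb tab of the blue flip cap, moves with it. Shut, the cap is a blue disc 36 mm across, 5.5 mm high, reaching forwards (-x) from the hinge; the tab stands up at its front edge, 6 mm thick (34 to 40 mm in front of the hinge), 18 mm wide, top 19.5 mm above the hinge. Pinch its sides and lift to open, then push on from below; pushing the shut tab straight back jams.
- tab_yellow (a point): top of the thumb tab of the yellow flip cap, moves with it. Shut, the cap is a yellow disc 36 mm across, 5.5 mm high, reaching forwards (-x) from the hinge; the tab stands up at its front edge, 6 mm thick (34 to 40 mm in front of the hinge), 18 mm wide, top 19.5 mm above the hinge. Pinch its sides and lift to open, then push on from below; pushing the shut tab straight back jams.
- lid_red (a joint): hinge of the red tube's flip cap, rad: 0 = pressed fully shut, about 1.57 = upright, 2.2 = limit, leaning back away from the tube. Rubs (about 0.02 N m) and stays at any angle where it is left; no catch and no spring. Starts open, 1.5 to 2.1; to be shut.
- lid_blue (a joint): hinge of the blue tube's flip cap, rad: 0 = pressed fully shut, about 1.57 = upright, 2.2 = limit, leaning back away from the tube. Rubs (about 0.02 N m) and stays at any angle where it is left; no catch and no spring. Starts shut; to be opened.
- lid_yellow (a joint): hinge of the yellow tube's flip cap, rad: 0 = pressed fully shut, about 1.57 = upright, 2.2 = limit, leaning back away from the tube. Rubs (about 0.02 N m) and stays at any angle where it is left; no catch and no spring. Starts shut; to stay shut.
- jar: fixed white round medium jar with blue dots, 88 mm in diameter, on a screwed-down wooden block 120 x 120 x 12 mm; origin at the centre of the block's underside on the table, z up. The seat on which the cap rests is 95 mm above the origin; its steel mouth has a cross-shaped opening along the jar's x and y axes, through which the cap's cross key passes only when turned to fit.
- cap: loose twist cap of about 120 g: aluminium disc 76 mm in diameter, 8 mm thick, below it a steel cross key 30 mm deep, 52 mm across, inside the jar; origin at the centre of the disc's underside, z up, x along the wing. Starts locked, its x within 0.08 rad of the jar's x. Which way it loosens is hidden and differs from run to run.
- wing (a point): on the cap's axis in its orange wing (56 mm long in x, 14 mm thick in y, from 8 to 38 mm above the cap's origin), 31 mm above the cap's origin: height for the TCP to grip. Turned the wrong way the cap hits a stop 0.17 rad from the jar's x (giving under 0.1 rad); the right way it runs freely to an end stop at 0.82 rad, and lifts off at 0.72 to 0.82 rad; elsewhere it lifts 2 mm at most.
- pot: white unpainted porcelain pot, 76 mm across, 62 mm high, standing; origin under its centre. Leave alone.
- pot_lid: white porcelain pot lid with a knob, 60 mm across, 36 mm high, lying knob up; origin under its centre. Leave alone.
- brush: flat paint brush 170 mm long lying on the bench along its x. Leave alone.
Mind the look-alikes: they are no part of the job. Leave any brown look-alike of the cap alone.

How it is judged:
On the way, in this order (a step that is already met when the one before it is completed fails the run):
1. red flip cap shut, blue one open, yellow shut, with the jar's cap still on (value of joint each of lid_red, lid_yellow below 0.12 rad and value of joint lid_blue above 1.2 rad and z of cap in the frame of jar below 0.101 m), for 0.2 s.
2. cap lifted clear of the jar in the gripper (z of cap in the frame of jar above 0.155 m and contact force between the fingers and cap above 1 N), for 0.2 s.
At the end, for the whole second after the job is handed in: Red and yellow flip caps within 0.12 rad of shut, blue one open by more than 1.2 rad; the jar's cap held by the fingers (over 1 N), still (under 30 mm/s), more than 60 mm above its seat, within 50 mm of the jar's axis, tilted less than 0.3 rad, not touching the jar (all of step 2 and value of joint each of lid_red, lid_yellow below 0.12 rad and value of joint lid_blue above 1.2 rad and horizontal distance between cap and jar below 0.05 m and angle between cap's own z axis and vertical below 0.3 rad and contact force between cap and jar below 0.2 N and linear speed of cap below 0.03 m/s); the arm keeps its last pose, push and grip.
It fails at once if the pot moved more than 30 mm (distance of pot from where it was at the start of the episode above 0.03 m).
It fails at once if the pot lid moved more than 30 mm (distance of pot_lid from where it was at the start of the episode above 0.03 m).
It fails at once if the brush moved more than 30 mm (distance of brush from where it was at the start of the episode above 0.03 m).
It fails at once if the yellow flip cap opened (value of joint lid_yellow above 0.4 rad).
It also fails if it takes over 72 s, if anything falls off the work surface, if the arm or the gripper's body presses on something with over 40 N, if the wrist force passes 120 N, or if a joint passes its speed limit or range.

## Working session

There is one attempt and no reset: what is moved stays moved. The work goes in short steps, Python scripts to look and compute and a shell command to move; the robot and the scene stay as the last step left them, time stands still between calls to the robot, and variables do not carry over. Pictures are saved under pics/ and viewed, at most 10 in all, crops included, and the job is handed in when it is done.

```bash
mkdir -p pics && python3 - <<'E'
from workcell import bot, eyes, order
import cv2
for n in("top","side"):
    c=eyes.capture(n); cv2.imwrite(f"pics/{n}0.png",c["image"][:,:,::-1])
    print(n,c["intrinsics"],c["k1"],c["position"],c["rotation"])
s=bot.observe();print(s)
E
```

```text
top [[380.30205314   0.         316.27481979]
 [  0.         380.30205314 194.41183816]
 [  0.           0.           1.        ]] -0.09030609389107731 [ 0.46343786 -0.04288723  0.83667755] [-0.70016768 -0.07286726  0.04712491  0.70868528]
side [[392.13905488   0.         321.24199946]
 [  0.         392.13905488 195.04309949]
 [  0.           0.           1.        ]] 0.027652172194476413 [0.40426218 0.69682734 0.66386739] [-0.11107373 -0.04826685  0.44673873  0.88642961]
{'clock': 0.1, 'joint_positions': array([-1.26609763e+00,  3.59418266e-01,  1.51129574e+00,  2.11537009e-05,
        1.27250285e+00, -1.15074107e-01]), 'joint_vel': array([ 0.00180839, -0.002223  , -0.00155787,  0.00112102, -0.00149665,
       -0.00143947]), 'effort': array([ 6.84101033e-04, -5.16355741e+01, -2.71406418e+01,  6.75168377e-02,
        2.77247949e-02, -3.61807531e-05]), 'tool_pos': array([ 0.24437139, -0.54734841,  0.24061322]), 'tcp_rot': array([-8.09409397e-04,  9.78054916e-01,  2.08345677e-01, -6.68199018e-05]), 'force': array([ 0.78760206,  0.0511533 , -0.061162  ]), 'ft_torque': array([-0.01035207,  0.06734494,  0.00209541]), 'finger_force': 0.0, 'gripper_width': 0.08756631958701391}
```

View pics/top0.png

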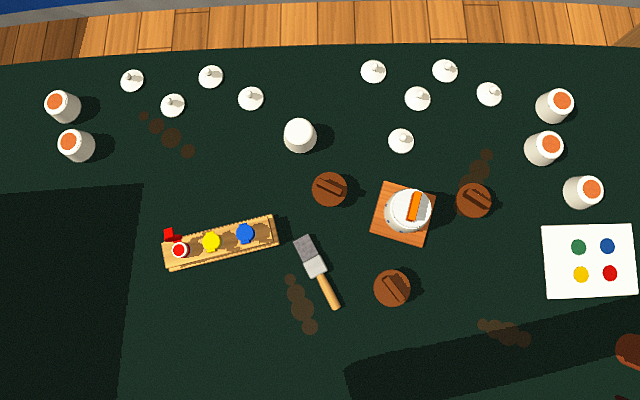

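View pics/side0.png

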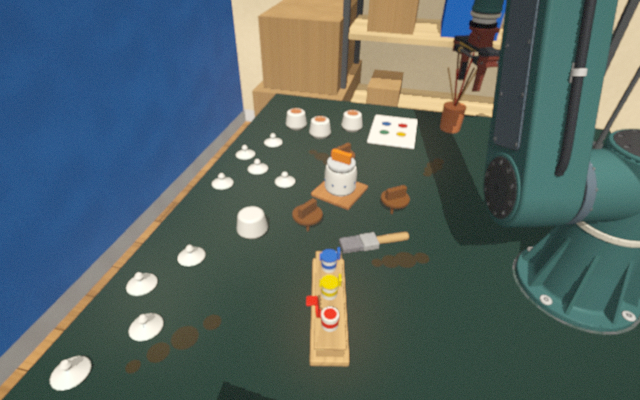

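Top view: the red cap is open (tab ~(170,234), tube mouth (180,250)), yellow is at (211,242), blue at (245,233). The jar with its orange wing is at (412,208). The things that could be mistaken for the cap are the brown ones at (330,189), (474,200) and (392,288). White jars with orange tops at (63,106), (76,146), (555,105), (544,148) and (583,192) stand far off, and the palette has coloured dots at about (595,260). I choose the orange wing on the wooden block at (412,208), and check it in a close crop.

```bash
cat > h.py <<'E'
import numpy as np, cv2
from scipy.spatial.transform import Rotation as R
from workcell import bot, eyes, order
def cam(n):
    c=eyes.capture(n); w=np.array(c["rotation"]); c["R"]=R.from_quat(w[[1,2,3,0]]).as_matrix(); return c
def ray(c,uv):
    K=c["intrinsics"]; d=np.array([c["k1"],0,0,0,0.])
    p=cv2.undistortPoints(np.array([[uv]],float),K,d)[0,0]
    return c["R"]@np.array([p[0],-p[1],-1])
def atz(c,uv,z):
    r=ray(c,uv); o=np.array(c["position"]); return o+r*(z-o[2])/r[2]
def proj(c,P):
    q=c["R"].T@(np.array(P)-c["position"]); a,b=q[0]/-q[2],-q[1]/-q[2]
    f=1+c["k1"]*(a*a+b*b); K=c["intrinsics"]; return np.array([K[0,0]*a*f+K[0,2],K[1,1]*b*f+K[1,2]])
def crop(c,x,y,w,h,s): return cv2.resize(c["image"][y:y+h,x:x+w,::-1],None,fx=s,fy=s,interpolation=cv2.INTER_CUBIC)
E
python3 - <<'E'
from h import *
t=cam("top"); s=cam("side")
a=np.hstack([crop(t,155,205,130,75,3),crop(t,365,170,80,75,3)])
a=cv2.resize(a,(0,0),fx=800/a.shape[1],fy=800/a.shape[1]);print(a.shape)
b=np.hstack([crop(s,295,240,65,125,2.8),crop(s,295,140,110,125,2.8)])
print(b.shape)
o=np.zeros((600,800,3),np.uint8); o[:a.shape[0]]=a; h=min(b.shape[0],600-a.shape[0]); o[a.shape[0]:a.shape[0]+h,:b.shape[1]]=b[:h]
cv2.imwrite("pics/c1.png",o)
E
```

```text
(286, 800, 3)
(350, 490, 3)
```

View pics/c1.png

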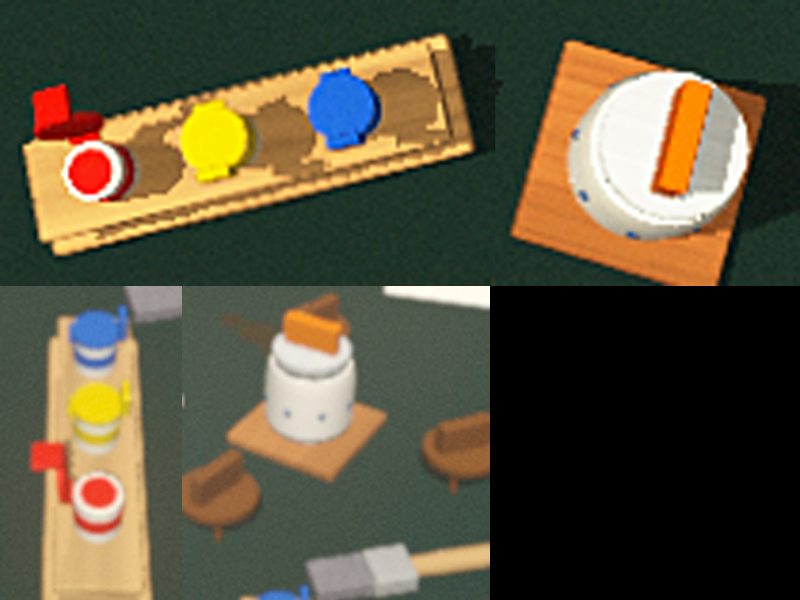

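```bash
python3 - <<'E'
from h import *
from scipy.optimize import least_squares
t=cam("top"); s=cam("side")
T=lambda x,y:(155+x/3.81,205+y/3.81); J=lambda x,y:(365+(x-495)/3.81,170+y/3.81)
S=lambda x,y:(295+x/2.8,240+(y-286)/2.8); SJ=lambda x,y:(295+(x-182)/2.8,140+(y-286)/2.8)
r=atz(t,T(93,173),.076);b=atz(t,T(343,108),.0815);y=atz(t,T(216,140),.0815)
print("tubes top",r,y,b); print("side",atz(s,S(99,492),.076),atz(s,S(96,402),.0815),atz(s,S(95,328),.0815))
d=r-b; yaw=np.arctan2(-d[0],d[1]); print("yaw",yaw,np.linalg.norm(d))
print("rack top corners",[atz(t,T(*p),.046)[:2].round(4) for p in((24,146),(447,36),(472,150),(55,253))])
c=[atz(t,J(*p),.012)[:2] for p in((567,40),(767,97),(718,286),(512,235))]
print("block",np.round(c,4),np.mean(c,0)); 
e=[c[0]-c[3],c[1]-c[2]]; print("jar yaw",[np.arctan2(v[1],v[0]) for v in e],[np.linalg.norm(v) for v in e])
e=[c[0]-c[1],c[3]-c[2]]; print([np.arctan2(-v[0],v[1]) for v in e])
w=[atz(t,J(*p),.133)[:2] for p in((697,83),(674,191))]; print("wing",w,np.mean(w,0),np.arctan2(*(w[0]-w[1])[::-1]))
print("wing orange right edge",[atz(t,J(*p),.133)[:2] for p in((710,86),(687,193))])
print("wing side",[atz(s,SJ(*p),.133) for p in((286,312),(342,330))])
# red tab pixels
ex=np.array([np.cos(yaw),np.sin(yaw),0])
for th in(1.5,1.7,1.9,2.1):
    P=r+ex*.018; q=P+ex*(-.037*np.cos(th)+.0195*np.sin(th))+[0,0,.037*np.sin(th)+.0195*np.cos(th)]
    print(th,proj(t,q),proj(s,q),q)
print("seen",T(52,107),S(47,456))
E
```

```text
tubes top [0.48278686 0.26415206 0.076     ] [0.4998736  0.19543283 0.0815    ] [0.51627008 0.12767116 0.0815    ]
side [0.48560442 0.26665284 0.076     ] [0.5030901  0.19969419 0.0815    ] [0.5195879  0.13117854 0.0815    ]
yaw 0.24058108853801533 0.14063574216351146
rack top corners [array([0.4985, 0.3171]), array([0.558 , 0.0783]), array([0.4952, 0.064 ]), array([0.4396, 0.2963])]
block [[ 0.634  -0.163 ]
 [ 0.5988 -0.2771]
 [ 0.4912 -0.243 ]
 [ 0.5218 -0.1276]] [ 0.56144653 -0.20267541]
jar yaw [np.float64(-0.3055705528137787), np.float64(-0.3069501238385903)] [np.float64(0.11773967294146945), np.float64(0.11286664231804719)]
[np.float64(-0.2995424004980954), np.float64(-0.25870931816477)]
wing [array([ 0.58644502, -0.20854564]), array([ 0.53335803, -0.194536  ])] [ 0.55990153 -0.20154082] -0.2580173570221305
wing orange right edge [array([ 0.58484979, -0.21488281]), array([ 0.53228231, -0.2008228 ])]
wing side [array([ 0.59008219, -0.20718299,  0.133     ]), array([ 0.53193949, -0.18817331,  0.133     ])]
1.5 [168.48561217 232.45988661] [312.74552541 298.68514378] [0.51661751 0.27245182 0.11428669]
1.7 [168.68415701 229.0215498 ] [308.55617511 300.17596245] [0.52367894 0.27418422 0.11017913]
1.9 [169.25302677 226.16058691] [304.95541211 302.1652559 ] [0.52980707 0.27568765 0.10470896]
2.1 [170.15748029 223.98701588] [302.08931271 304.56101545] [0.53475759 0.27690218 0.09809425]
seen (168.6482939632546, 233.08398950131235) (311.7857142857143, 300.7142857142857)
```

```bash
cat > d.py <<'E'
# prints tool-axis shift to a target x y z (tool down) from measured pose
import sys; from h import *
s=bot.observe(); q=s["tcp_rot"]; M=R.from_quat(q[[1,2,3,0]]).as_matrix()
print("clk",round(s["clock"],2),"pos",s["tool_pos"].round(4),"yaw",round(np.arctan2(M[1,0],M[0,0]),3),"zax",M[:,2].round(3),"F",s["force"].round(1),"T",s["ft_torque"].round(2),"w",round(s["gripper_width"],4),"ff",round(s["finger_force"],1))
if len(sys.argv)>3: print("shift",(M.T@(np.array(list(map(float,sys.argv[1:4])))-s["tool_pos"])).round(4))
E
python3 -m jog '[0,0,0,0,0,0,0.09, 0,0,0,0,0,0,0.09, 0,0.021,-0.0305,0,0,0,0, 0,0.021,-0.0305,0,0,0,0, 0,0.021,-0.0305,0,0,0,0, 0,0.021,-0.0305,0,0,0,0, 0,0.021,-0.0305,0,0,0,0, 0,0.021,-0.0305,0,0,0,0, 0,0.021,-0.0305,0,0,0,0, 0,0.021,-0.0305,0,0,0,0]'
python3 -m jog '[0,0.021,-0.0305,0,0,0,0, 0,0.021,-0.0305,0,0,0,0, 0,0.021,-0.0305,0,0,0,0, 0,0.021,-0.0305,0,0,0,0, 0,0.021,-0.0305,0,0,0,0, 0,0.021,-0.0305,0,0,0,0, 0,0.021,-0.0305,0,0,0,0, 0,0.021,-0.0305,0,0,0,0]'
python3 -m jog '[0,0.021,-0.0305,0,0,0,0, 0,0.021,-0.0305,0,0,0,0, 0,0.021,-0.0305,0,0,0,0, 0,0.021,-0.0305,0,0,0,0, 0,0.021,-0.0305,0,0,0,0, 0,0.021,-0.0305,0,0,0,0, 0,0.021,-0.0305,0,0,0,0, 0,0.021,-0.0305,0,0,0,0, 0,0,0,0,0,0,0, 0,0,0,0,0,0,0]'
python3 d.py 0.5598 0.2841 0.117
```

```text
clock: 1.13
tool_pos: [0.35, -0.2693, 0.2415]
tcp_rot: [0.0, 0.993, 0.119, 0.0]
force: [0.4, -0.1, -0.4]
gripper_width: 0.0248
finger_force: 0.0
clock: 1.8
tool_pos: [0.4553, 0.0078, 0.2416]
tcp_rot: [0.0, 0.993, 0.12, 0.0]
force: [0.0, 1.1, 0.7]
gripper_width: 0.0007
finger_force: 0.0
clock: 2.63
tool_pos: [0.5604, 0.2844, 0.2408]
tcp_rot: [0.0, 0.993, 0.121, -0.0]
force: [-0.7, 0.0, -0.4]
gripper_width: 0.0005
finger_force: 0.0
clk 2.63 pos [0.5604 0.2844 0.2408] yaw 0.243 zax [-0. -0. -1.] F [-0.7  0.  -0.4] T [-0.03 -0.03  0.  ] w 0.0005 ff 0.0
shift [-0.0006  0.0002  0.1238]
```

```bash
python3 -m jog '[0,0,0,0.0248,0,0,0, 0,0,0,0.0248,0,0,0, 0,0,0,0.0248,0,0,0, 0,0,0,0.0248,0,0,0, 0,0,0,0.0248,0,0,0, 0,0,0,0,0,0,0]'
python3 -m jog '[0,-0.009,0,0,0,0,0, 0,-0.009,0,0,0,0,0, 0,-0.009,0,0,0,0,0, 0,-0.009,0,0,0,0,0, 0,-0.009,0,0,0,0,0, 0,-0.0065,0,0,0,0,0, 0,-0.0065,0,0,0,0,0]'
python3 -m jog '[0,-0.004,0,0.0028,0,0,0, 0,-0.004,0,0.0028,0,0,0, 0,-0.004,0,0.0028,0,0,0, 0,-0.004,0,0.0028,0,0,0, 0,-0.004,0,0.0028,0,0,0, 0,0,0,0.0018,0,0,0, 0,0,0,0.0018,0,0,0, 0,0,0,0,0,0,0]'
python3 d.py
python3 - <<'E'
from h import *
t=cam("top"); s=cam("side")
a=np.hstack([crop(t,145,190,150,90,2.6),crop(s,270,220,110,141,2.6*90/141)])
cv2.imwrite("pics/p1.png",a)
b=crop(s,270,220,110,145,4); a=crop(t,145,200,150,80,2.3)
o=np.zeros((600,800,3),np.uint8); o[:b.shape[0],:440]=b[:600]; o[:a.shape[0],440:440+a.shape[1]]=a; cv2.imwrite("pics/p1.png",o)
E
```

```text
clock: 3.13
tool_pos: [0.5562, 0.2798, 0.1129]
tcp_rot: [0.001, 0.993, 0.119, -0.005]
force: [-1.2, -0.1, 0.5]
gripper_width: 0.0007
finger_force: 0.0
clock: 3.72
tool_pos: [0.5031, 0.269, 0.118]
tcp_rot: [-0.0, 0.993, 0.12, 0.0]
force: [0.8, -0.0, -1.8]
gripper_width: 0.0003
finger_force: 0.4
clock: 4.38
tool_pos: [0.4832, 0.264, 0.1003]
tcp_rot: [0.0, 0.993, 0.12, -0.001]
force: [-5.1, -1.1, 12.2]
gripper_width: 0.0003
finger_force: 5.9
clk 4.38 pos [0.4832 0.264  0.1003] yaw 0.24 zax [-0.003 -0.001 -1.   ] F [-5.1 -1.1 12.2] T [-0.27  0.9   0.04] w 0.0003 ff 5.9
```

View pics/p1.png

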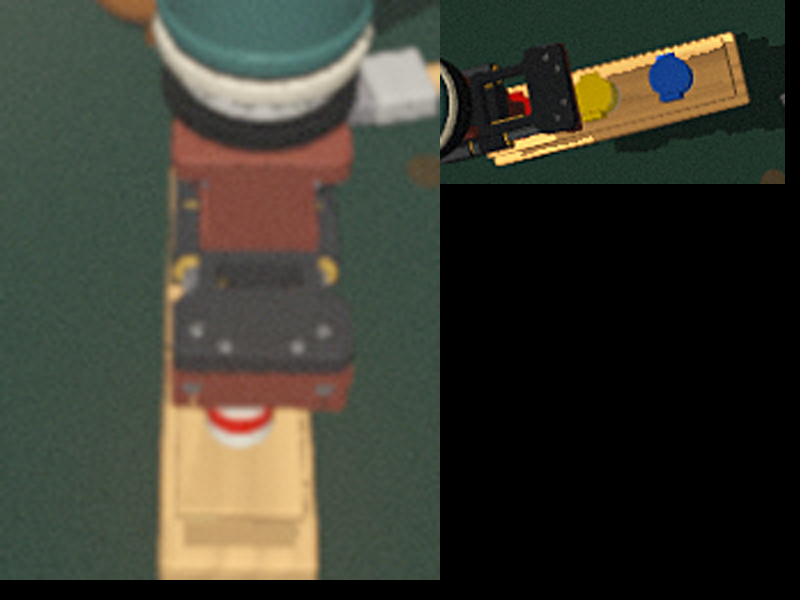

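The gripper covers the red lid in both views, at side (320,310). The tip height of 0.081 and the 12 N load say it is pressed shut. I move on to the blue tab and look again there.

```bash
python3 -m jog '[0,0,0,-0.015,0,0,0, 0,0,0,-0.025,0,0,0, 0,0,0,-0.025,0,0,0, 0.04,-0.006,0.033,0,0,0,0, 0.04,-0.006,0.033,0,0,0,0, 0.04,-0.006,0.033,0,0,0,0, 0.04,-0.005,0.033,0,0,0,0, 0.04,0,0,0,0,0,0, 0.04,0,0,0,0,0,0]'
python3 d.py 0.4967 0.1243 0.102
python3 - <<'E'
from h import *
t=cam("top"); s=cam("side")
b=crop(s,270,220,110,145,4); a=crop(t,145,200,120,80,3)
o=np.zeros((600,800,3),np.uint8); o[:b.shape[0],:440]=b[:600]; o[:a.shape[0],440:440+a.shape[1]]=a; cv2.imwrite("pics/p2.png",o)
E
```

```text
clock: 5.23
tool_pos: [0.4936, 0.1293, 0.1646]
tcp_rot: [-0.0, 0.993, 0.118, -0.0]
force: [-0.4, 0.6, -1.1]
gripper_width: 0.0371
finger_force: 0.0
clk 5.23 pos [0.4936 0.1293 0.1646] yaw 0.236 zax [-0.  0. -1.] F [-0.4  0.6 -1.1] T [-0.    0.03 -0.04] w 0.0371 ff 0.0
shift [0.0019 0.0056 0.0626]
```

View pics/p2.png

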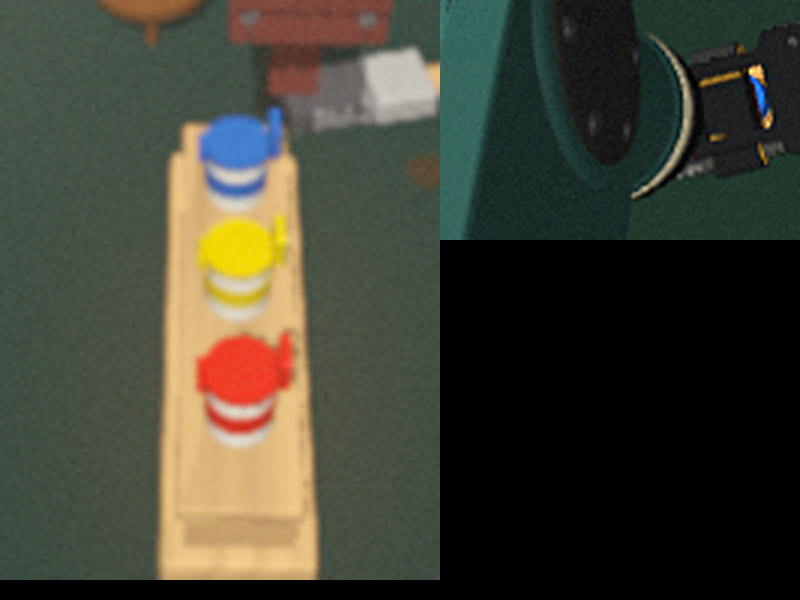

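Red is now shut: its tab stands at crop (287,360). The yellow tab (281,238) and blue tab (275,125) are also shut. I check the predicted blue tab against the picture.

```bash
python3 - <<'E'
from h import *
s=cam("side")
h=np.array([.5355,.1338,.076]); ex=np.array([.971,.238,0]); hr=np.array([.5015,.2698,.076])
for n,k in(("blue",h),("red",hr)): print(n,proj(s,k-.037*ex+[0,0,.0195]),proj(s,k-.037*ex+[0,0,.0055]))
print("seen blue tab top",270+276/4,220+108/4,"bottom",270+270/4,220+152/4,"red top",270+288/4,220+335/4)
E
python3 -m jog '[0.04,0.002,0.0055,0.022,0,0,0, 0.04,0,0,0.02,0,0,0, 0.04,0,0,0,0,0,0]'
python3 d.py 0.4967 0.1243 0.102
```

```text
blue [339.30616725 249.80810936] [339.02959721 254.68404749]
red [342.48820809 306.40594049] [342.13108888 311.41829436]
seen blue tab top 339.0 247.0 bottom 337.5 258.0 red top 342.0 303.75
clock: 5.63
tool_pos: [0.4944, 0.1267, 0.1199]
tcp_rot: [-0.0, 0.993, 0.12, -0.003]
force: [-0.6, 0.3, -0.2]
gripper_width: 0.0399
finger_force: 0.0
clk 5.63 pos [0.4944 0.1267 0.1199] yaw 0.241 zax [-0.005 -0.    -1.   ] F [-0.6  0.3 -0.2] T [ 0.05 -0.   -0.  ] w 0.0399 ff 0.0
shift [0.0018 0.0029 0.0179]
```

```bash
python3 -m jog '[0.04,0.001,0.0015,0.009,0,0,0, 0.04,0,0,0.009,0,0,0, 0.04,0,0,0,0,0,0, 0,0,0,0,0,0,0, 0,0,0,0,0,0,0, 0,0,0,0,0,0,0, 0,0,0,0,0,0,0]'
python3 d.py 0.4967 0.1243 0.102
```

```text
clock: 6.22
tool_pos: [0.4984, 0.1248, 0.1053]
tcp_rot: [-0.0, 0.993, 0.119, 0.0]
force: [-1.3, 4.0, 1.2]
gripper_width: 0.0173
finger_force: 30.1
clk 6.22 pos [0.4984 0.1248 0.1053] yaw 0.24 zax [ 0.001  0.001 -1.   ] F [-1.3  4.   1.2] T [0.61 0.02 0.05] w 0.0173 ff 30.1
shift [-0.0018  0.0001  0.0033]
```

```bash
python3 -m jog '[0,0.0018,0,-0.0036,0,0,0, 0,0.0019,0,-0.0035,0,0,0, 0,0.0025,0,-0.0031,0,0,0, 0,0.0025,0,-0.0031,0,0,0, 0,0.0031,0,-0.0026,0,0,0, 0,0.0031,0,-0.0025,0,0,0, 0,0.0035,0,-0.0019,0,0,0, 0,0.0036,0,-0.0018,0,0,0]'
python3 d.py
python3 -m jog '[0,0.0038,0,-0.0012,0,0,0, 0,0.0038,0,-0.0011,0,0,0, 0,0.004,0,-0.0004,0,0,0, 0,0.0039,0,-0.0003,0,0,0, 0,0.003,0,0.0002,0,0,0, 0,0.003,0,0.0003,0,0,0, 0,0,0,0,0,0,0, 0,0,0,0,0,0,0]'
python3 d.py
```

```text
clock: 6.88
tool_pos: [0.5184, 0.1297, 0.127]
tcp_rot: [-0.0, 0.993, 0.12, -0.001]
force: [-5.6, 0.6, -1.3]
gripper_width: 0.0173
finger_force: 30.0
clk 6.88 pos [0.5184 0.1297 0.127 ] yaw 0.24 zax [-0.003 -0.    -1.   ] F [-5.6  0.6 -1.3] T [0.13 1.04 0.02] w 0.0173 ff 30.0
clock: 7.55
tool_pos: [0.5409, 0.1352, 0.1301]
tcp_rot: [-0.0, 0.993, 0.12, 0.001]
force: [-3.2, 1.6, 5.7]
gripper_width: 0.0174
finger_force: 30.0
clk 7.55 pos [0.5409 0.1352 0.1301] yaw 0.24 zax [ 0.001  0.001 -1.   ] F [-3.2  1.6  5.7] T [ 0.29  0.86 -0.01] w 0.0174 ff 30.0
```

```bash
python3 -m jog '[0.04,0,0,0,0,0,0, 0.04,0,0,0,0,0,0, 0.04,0,0,-0.02,0,0,0, 0.04,0,0,-0.03,0,0,0, 0,-0.03,0,0,0,0,0, 0,-0.03,0,0,0,0,0, 0,0,0,0,0,0,0]'
python3 d.py 0.483 0.121 0.105
python3 - <<'E'
from h import *
t=cam("top"); s=cam("side")
b=crop(s,270,220,110,145,4); a=crop(t,145,200,120,80,3)
o=np.zeros((600,800,3),np.uint8); o[:b.shape[0],:440]=b[:600]; o[:a.shape[0],440:440+a.shape[1]]=a; cv2.imwrite("pics/p3.png",o)
E
```

```text
clock: 8.13
tool_pos: [0.4768, 0.1195, 0.1792]
tcp_rot: [0.0, 0.993, 0.12, -0.002]
force: [-1.3, 0.2, -1.0]
gripper_width: 0.0236
finger_force: 0.0
clk 8.13 pos [0.4768 0.1195 0.1792] yaw 0.24 zax [-0.004 -0.001 -1.   ] F [-1.3  0.2 -1. ] T [-0.    0.05  0.03] w 0.0236 ff 0.0
shift [0.0067 0.     0.0741]
```

View pics/p3.png

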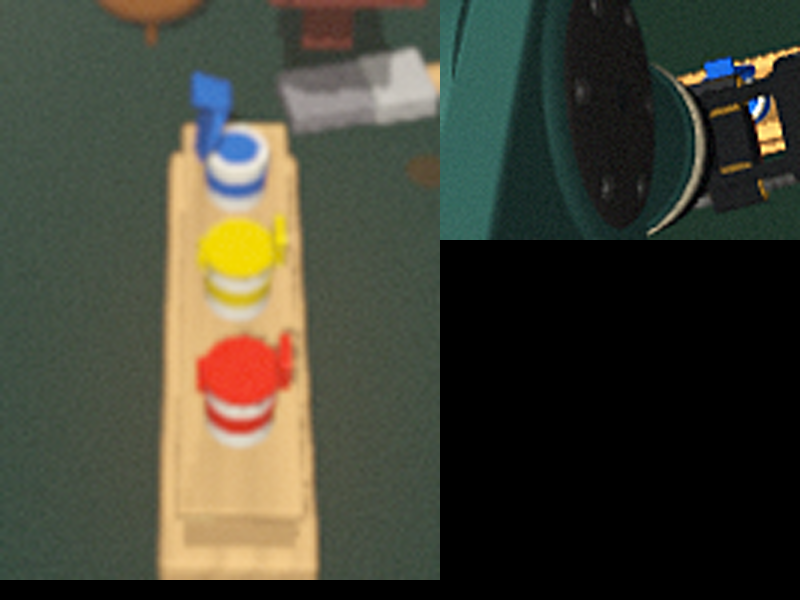

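The blue lid stands nearly upright at crop (212,95), with yellow and red shut. I push it on from the front to just past upright.

```bash
python3 -m jog '[0,0,0,0.032,0,0,0, 0,0,0,0.032,0,0,0, 0,0,0,0,0,0,0, 0,0.025,0,0,0,0,0, 0,0.013,0,0,0,0,0, 0,0.006,0,0,0,0,0, 0,0.006,0,0,0,0,0, 0,0.006,0,0,0,0,0, 0,0.006,0,0,0,0,0, 0,0,0,0,0,0,0]'
python3 d.py
python3 -m jog '[0,-0.02,0,0,0,0,0, 0,0,0,-0.03,0,0,0, 0.06,0,0,-0.04,0,0,0, 0.06,0,0,-0.035,0,0,0, 0.06,0,0,0,0,0,0]'
python3 d.py 0.5605 -0.203 0.20
```

```text
clock: 9.07
tool_pos: [0.5413, 0.1352, 0.1155]
tcp_rot: [0.0, 0.993, 0.12, -0.002]
force: [-3.3, -1.6, 3.5]
gripper_width: 0.0006
finger_force: 2.8
clk 9.07 pos [0.5413 0.1352 0.1155] yaw 0.24 zax [-0.003 -0.001 -1.   ] F [-3.3 -1.6  3.5] T [-0.21  0.65  0.06] w 0.0006 ff 2.8
clock: 9.48
tool_pos: [0.5275, 0.1313, 0.2277]
tcp_rot: [-0.0, 0.993, 0.12, 0.007]
force: [0.7, 0.6, 0.3]
gripper_width: 0.0167
finger_force: 0.0
clk 9.48 pos [0.5275 0.1313 0.2277] yaw 0.24 zax [ 0.013  0.002 -1.   ] F [0.7 0.6 0.3] T [ 0.01 -0.05 -0.  ] w 0.0167 ff 0.0
shift [-0.0477  0.3325  0.0276]
```

```bash
python3 -m jog '[0.05,0,0,0,0,0,0.102, 0.05,0,0,0,0,0,0.102, 0.05,0,0,0,0,0,0.102, 0.05,0,0,0,0,0,0.102, 0.05,0,0,0,0,0,0.102]'
python3 -m jog '[0.05,0.01345,0.0348,0.003,0,0,0, 0.05,0.01345,0.0348,0.003,0,0,0, 0.05,0.01345,0.0348,0.003,0,0,0, 0.05,0.01345,0.0348,0.003,0,0,0, 0.05,0.01345,0.0348,0.003,0,0,0, 0.05,0.01345,0.0348,0.003,0,0,0, 0.05,0.01345,0.0348,0.003,0,0,0, 0.05,0.01345,0.0348,0.003,0,0,0, 0.05,0.01345,0.0348,0.003,0,0,0, 0.05,0,0,0,0,0,0]'
python3 d.py 0.5605 -0.203 0.126
python3 - <<'E'
from h import *
t=cam("top"); s=cam("side")
b=crop(s,270,115,140,180,3.2); a=crop(t,145,200,110,80,3)
o=np.zeros((600,800,3),np.uint8); o[:b.shape[0],:b.shape[1]]=b[:600]; o[:a.shape[0],460:460+a.shape[1]]=a; cv2.imwrite("pics/p4.png",o)
E
```

```text
clock: 9.9
tool_pos: [0.523, 0.1307, 0.2205]
tcp_rot: [-0.0, 0.991, -0.137, 0.0]
force: [-0.1, -0.9, -0.1]
gripper_width: 0.0485
finger_force: 0.0
clock: 10.73
tool_pos: [0.5571, -0.2103, 0.1931]
tcp_rot: [0.002, 0.991, -0.137, 0.001]
force: [0.7, 0.1, 0.4]
gripper_width: 0.0498
finger_force: 0.0
clk 10.73 pos [ 0.5571 -0.2103  0.1931] yaw -0.274 zax [ 0.002 -0.004 -1.   ] F [0.7 0.1 0.4] T [ 0.08 -0.05  0.04] w 0.0498 ff 0.0
shift [ 0.0011 -0.0081  0.0671]
```

View pics/p4.png

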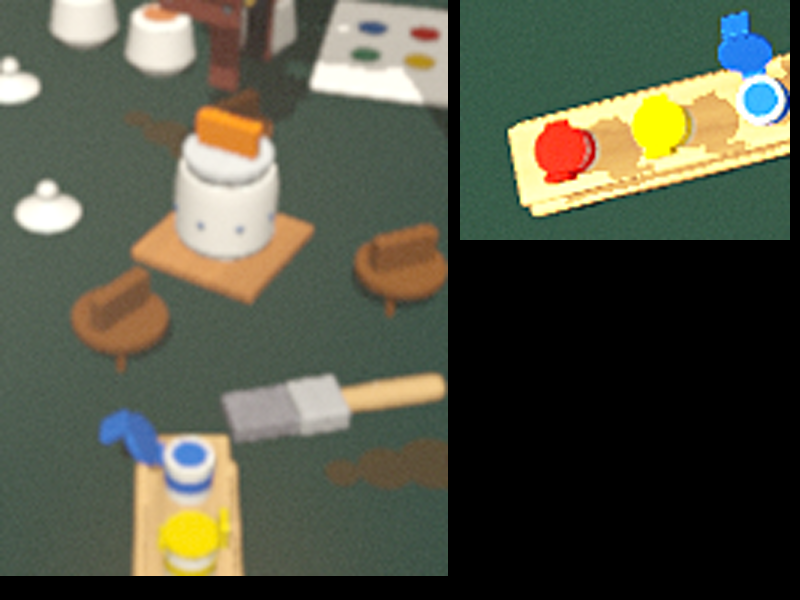

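Lid states are good: blue leans back at side crop (130,435), red and yellow are shut. The orange wing at crop (232,125) is unobstructed. I check its predicted pixel and go down.

```bash
python3 - <<'E'
from h import *
s=cam("side"); print(proj(s,[.5605,-.203,.133]),"seen",270+233/3.2,115+117/3.2,atz(s,(342.8,151.6),.133), atz(s,(341.3,164),.103))
E
python3 -m jog '[0.05,0.001,-0.005,0.03,0,0,0, 0.05,0,0,0.015,0,0,0, 0.05,0,0,0,0,0,0]'
python3 d.py 0.5605 -0.203 0.126
```

```text
[342.60306932 151.50759129] seen 342.8125 151.5625 [ 0.55989518 -0.20266033  0.133     ] [ 0.55961573 -0.18793314  0.103     ]
clock: 11.13
tool_pos: [0.5558, -0.1959, 0.1455]
tcp_rot: [-0.001, 0.991, -0.134, -0.003]
force: [-0.5, -0.2, -0.5]
gripper_width: 0.0498
finger_force: 0.0
clk 11.13 pos [ 0.5558 -0.1959  0.1455] yaw -0.268 zax [-0.005  0.003 -1.   ] F [-0.5 -0.2 -0.5] T [ 0.05  0.01 -0.  ] w 0.0498 ff 0.0
shift [0.0065 0.0056 0.0194]
```

```bash
python3 -m jog '[0.05,0,0,0,0,0,0, 0.05,0,0,0,0,0,0]' >/dev/null; python3 d.py 0.5605 -0.203 0.127
```

```text
clk 11.3 pos [ 0.5588 -0.1982  0.1493] yaw -0.269 zax [ 0.001 -0.    -1.   ] F [-0.1  0.3  0.3] T [ 0.06  0.02 -0.  ] w 0.05 ff 0.0
shift [0.0029 0.0042 0.0224]
```

```bash
python3 -m jog '[0.05,0.002,0.004,0.011,0,0,0, 0.05,0,0,0.011,0,0,0, 0.05,0,0,0,0,0,0, 0.05,0,0,0,0,0,0]' >/dev/null; python3 d.py 0.5605 -0.203 0.127
python3 -m jog '[0,0,0,0,0,0,0, 0,0,0,0,0,0,0, 0,0,0,0,0,0,0, 0,0,0,0,0,0,0, 0,0,0,0,0,0,0]'; python3 d.py
```

```text
clk 11.63 pos [ 0.5583 -0.2031  0.1254] yaw -0.271 zax [-0.002  0.001 -1.   ] F [-0.  -0.2  0.1] T [-0.    0.06  0.02] w 0.05 ff 0.0
shift [ 0.0021 -0.0007 -0.0016]
clock: 12.05
tool_pos: [0.5592, -0.2034, 0.1266]
tcp_rot: [0.0, 0.991, -0.135, 0.0]
force: [-0.2, 0.3, 0.6]
gripper_width: 0.0203
finger_force: 0.0
clk 12.05 pos [ 0.5592 -0.2034  0.1266] yaw -0.27 zax [ 0. -0. -1.] F [-0.2  0.3  0.6] T [ 0.04 -0.   -0.02] w 0.0203 ff 0.0
```

```bash
python3 -m jog '[0,0,0,0,0,0,0, 0,0,0,0,0,0,0, 0,0,0,0,0,0,0]'; python3 d.py
python3 -m jog '[0,0,0,0,0,0,0.07, 0,0,0,0,0,0,0.07, 0,0,0,0,0,0,0.06, 0,0,0,0,0,0,0]' >/dev/null; python3 d.py
python3 -m jog '[0,0,0,0,0,0,0.05, 0,0,0,0,0,0,0, 0,0,0,0,0,0,0]' >/dev/null; python3 d.py
```

```text
clock: 12.3
tool_pos: [0.5593, -0.2027, 0.1266]
tcp_rot: [-0.001, 0.991, -0.135, 0.0]
force: [0.7, 4.6, 2.4]
gripper_width: 0.0141
finger_force: 30.0
clk 12.3 pos [ 0.5593 -0.2027  0.1266] yaw -0.27 zax [ 0.     0.001 -1.   ] F [0.7 4.6 2.4] T [ 0.81 -0.11 -0.03] w 0.0141 ff 30.0
clk 12.63 pos [ 0.5595 -0.2025  0.1266] yaw -0.473 zax [ 0.001  0.001 -1.   ] F [1.  4.4 4.1] T [ 0.94 -0.21  0.03] w 0.0138 ff 30.0
clk 12.88 pos [ 0.5595 -0.2025  0.1266] yaw -0.521 zax [ 0.001  0.001 -1.   ] F [1.4 5.8 2.8] T [ 1.01 -0.26 -0.  ] w 0.0138 ff 30.0
```

No torque after 0.25 rad, so it runs freely this way (clockwise from above). I go on to the end stop.

```bash
python3 -m jog '[0,0,0,0,0,0,0.1, 0,0,0,0,0,0,0.1, 0,0,0,0,0,0,0.1, 0,0,0,0,0,0,0.1, 0,0,0,0,0,0,0.1, 0,0,0,0,0,0,0]' >/dev/null; python3 d.py
python3 -m jog '[0,0,0,0,0,0,0.04, 0,0,0,0,0,0,0.03, 0,0,0,0,0,0,0]' >/dev/null; python3 d.py
python3 -m jog '[0,0,0,0,0,0,0.03, 0,0,0,0,0,0,0]' >/dev/null; python3 d.py
```

```text
clk 13.38 pos [ 0.56   -0.2021  0.1266] yaw -1.026 zax [ 0.002  0.002 -1.   ] F [2.1 5.9 2.9] T [ 1.36 -0.4  -0.05] w 0.0137 ff 30.0
clk 13.63 pos [ 0.5604 -0.2015  0.1268] yaw -1.092 zax [ 0.003  0.003 -1.   ] F [3.8 9.2 3.3] T [ 2.02 -0.85  0.34] w 0.0136 ff 30.0
clk 13.8 pos [ 0.5606 -0.2012  0.1269] yaw -1.122 zax [ 0.003  0.003 -1.   ] F [ 4.7 10.3  4. ] T [ 2.22 -0.9   0.41] w 0.0137 ff 30.1
```

The end stop is felt (0.4 N m). I back off slightly and lift.

```bash
python3 -m jog '[0,0,0,0,0,0,-0.05, 0,0,0,0,0,0,0, 0,0,0,-0.003,0,0,0, 0,0,0,-0.003,0,0,0, 0,0,0,-0.003,0,0,0, 0,0,0,0,0,0,0]' >/dev/null; python3 d.py
```

```text
clk 14.3 pos [ 0.56   -0.2017  0.1354] yaw -1.07 zax [ 0.002  0.003 -1.   ] F [3.  7.3 2.8] T [ 1.64 -0.68  0.14] w 0.0138 ff 30.0
```

```bash
python3 -m jog '[0,0,0,-0.005,0,0,0, 0,0,0,-0.005,0,0,0, 0,0,0,-0.005,0,0,0, 0,0,0,-0.006,0,0,0, 0,0,0,-0.006,0,0,0, 0,0,0,-0.006,0,0,0, 0,0,0,-0.012,0,0,0, 0,0,0,-0.015,0,0,0, 0,0,0,-0.015,0,0,0, 0,0,0,-0.012,0,0,0]' >/dev/null
python3 -m jog '[0,0,0,-0.004,0,0,0, 0,0,0,0,0,0,0, 0,0,0,0,0,0,0, 0,0,0,0,0,0,0, 0,0,0,0,0,0,0, 0,0,0,0,0,0,0]' >/dev/null; python3 d.py 0.5605 -0.2025 0.226
python3 - <<'E'
from h import *
t=cam("top"); s=cam("side")
b=crop(s,270,90,140,180,3.2); a=crop(t,145,200,110,80,3)
o=np.zeros((600,800,3),np.uint8); o[:b.shape[0],:b.shape[1]]=b[:600]; o[:a.shape[0],460:460+a.shape[1]]=a
c=crop(t,280,130,180,180,1.8); o[250:250+c.shape[0],460:460+c.shape[1]]=c
cv2.imwrite("pics/p5.png",o)
E
```

```text
clk 15.63 pos [ 0.5586 -0.2032  0.2255] yaw -1.07 zax [-0.001  0.001 -1.   ] F [-0.3 -0.2 -0.3] T [ 0.12 -0.06 -0.  ] w 0.0138 ff 30.0
shift [ 0.0003 -0.002  -0.0005]
```

View pics/p5.png

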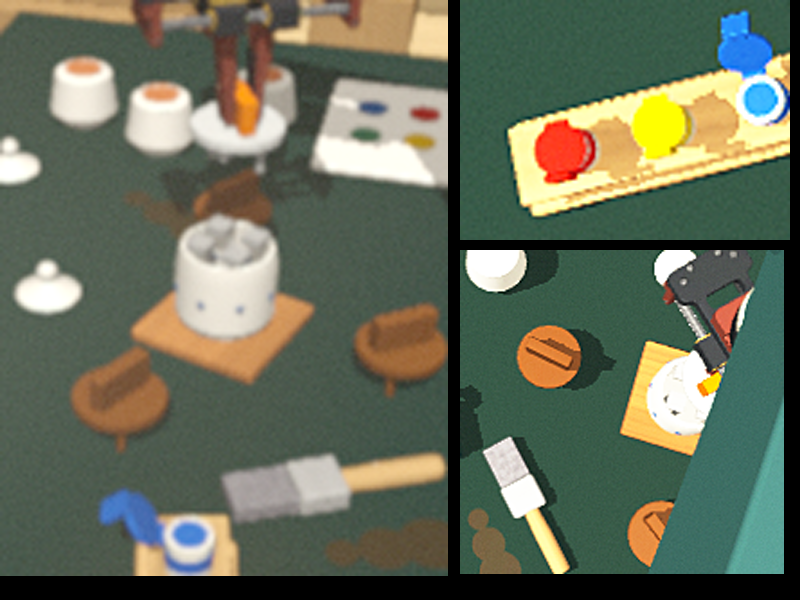

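The cap hangs level in the fingers at side crop (238,125), clear of the open jar at (225,245). Blue is open, red and yellow are shut, and the brush lies where it was. Pot is untouched at top crop (497,270). I hand it in.

```bash
python3 -c "
from workcell import order
print(order.close_job())"
```

```text
the job is handed in; nothing more can be done
None
```

The job is handed in at about 16 s of the 72: red and yellow are shut, blue is open past upright, and the jar's cap (it loosened clockwise seen from above) is held level and still about 10 cm above the jar, with the pot, pot lid and brush untouched; no verdict came back.

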